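Seat the temperature probe in the warmer's thermowell and set its depth collar

ROBOT

A 7-joint arm with a two-finger parallel gripper is mounted at the origin on the work surface. World frame = base frame: x ahead of the robot, y to its left, z up, the work surface at z = 0. Lengths are in m, angles in rad, forces in N, time in s.
With the tool pointing down it reaches from about 0.35 to 0.9 m from the base axis. Payload 8.1 kg.
Tool frame: the origin (TCP) lies on the centre line of the jaws, within the pads' length; the fingertips stand 17 mm ahead of it and the grasp point (between the pads) lies 2 mm behind it; z points along the fingers, y is the direction in which the jaws open and shut (so a half turn about z gives the same grasp; the last joint's range is limited). The gripper opens to 92 mm and grips with 3 to 60 N. Pads are 19 mm wide; open, the fingers measure 130 mm over their backs; the gripper's body (75 mm by 190 mm) begins 47 mm behind the grasp point.
Start: joints at [-1.334, 0.434, 0.025, 1.573, -0.012, 1.134, -0.075], TCP at [0.208, 0.589, 0.244] pointing down, gripper open.
Joint ranges: [-2.62, 2.62], [-0.44, 2.09], [-1.27, 1.32], [0.08, 2.57], [-1.32, 4.46], [0.12, 2], [-2.74, 2.74]. Speed limits (rad/s): [2.22, 2.22, 3.01, 3.01, 3.14, 3.14, 3.14].

INTERFACE

Orientations are given as a rotation vector (axis times angle).
In Python, from cell import arm gives the robot as it stands.
- The arm moves only by the shell command python3 -m creep 'ROWS' [FORCE]. ROWS is JSON, a list that holds one entry, the list of rows, each a list of 7 numbers: the shift along the world's x, y, z in cm, then the turn, a rotation vector about the world's x, y, z in degrees, then the opening, from -1 (shut) to 1 (fully open), so that 0 is half open. In form: [[[tx, ty, tz, ax, ay, az, jaw], ...]]. A call has 1 to 5 rows; each row is the pose to reach, as a shift and turn from the pose commanded when the call began; what a row does not reach only later rows make up. A row lasts 1/10 s, in which the tool goes at most 50 mm and 8.59 degrees, less where a joint would pass 70% of its speed; a pose out of reach is approached as far as the arm can. A call with a gripper value outside its range is refused whole. The fingers move at their own pace and stop on an object; FORCE is the grip in N (left out, the last holds). Time passes only in rows, so rows that repeat a pose let the fingers close. It gives the time, the measured TCP pose, the force and the opening at its end, in the units of the state.
- arm.observe(): the state, without advancing time (a new reading comes with each control period).
- arm.get_image(name): name is "scene" or "top" or "wrist"; returns the picture (420x560x3 uint8, red, green, blue); there is no depth.
- arm.camera_model(name): a dict with "vfov" (degrees; the focal length in pixels is half the picture's height over the tangent of half this angle, whatever the lens; pixels are square), "cx", "cy" (the principal point, pixels), "cam_to_world" (4x4, takes a point from camera to world coordinates); the wrist camera has in their place "T_tool_cam" (4x4, takes a point from camera to tool coordinates, whose origin is the TCP and whose axes are the flange's). Camera axes: x right, y down, z forward; pixel columns grow to the right and rows downward; lengths in m; the calibration is good to about 2 mm. A picture is of the moment at which its call begins: read the wrist's pose just before it. camera_model takes no time and is no camera call.
- arm.sign_off(): hands the job in, once; it reports no verdict.
The state is a dict: "clock": time; "joints": joint angles; "dq": joint speeds; "joint_efforts": joint torques, N m; "position": TCP position; "ee_rot": TCP orientation; "force": force on the tool from outside, world axes, zero at the start; "ft_torque": the same for the moment, N m; "width": opening from 0.0 (shut) to 1.0 (fully open).
Only numpy, scipy, OpenCV 4.12 (cv2) and the standard library are available. Lean on these libraries where they do the work, as an engineer would, in place of code of your own. Each camera call takes 0.05 s, during which the arm holds its last target.

TASK

Take the temperature probe from its stand and lower it into the thermowell, the upright tube in the food warmer's lid, until you feel it stand firmly on the bottom; do not let it drop in and do not force it. Then let go of the probe's head and slide its stop collar down the stem until it sits flush on the tube's rim, so that it marks the depth, and leave the probe standing on the bottom like that. Leave the jar, the pan and the spoon where they are.

Things in the scene. Friction and masses are not known exactly. Their poses are not given: they have to be found in the camera images.
- probe: Temperature probe, 0.2 to 0.3 kg: upright steel rod with a head, standing in its stand at the start. Origin on its axis at the stem's lower end, z up the stem to the head. Stem 12 mm across, z = 0 to 128 mm, its lower end rounded; round black head 28 mm across, z = 128 to 152 mm. A sprung foot, 8 mm across, round-ended, sticks out 4 mm below. A collar sits on the stem.
- head (a point): Centre of the top of the probe's head, z = 152 mm in the probe's frame. To take the head, keep the fingertips above the collar, whose upper face is 30 to 33 mm below this point at the start.
- foot (a joint): Sprung foot of the probe: 0 is out (4 mm below the stem), 0.003 m pressed in to its solid stop (1 mm below the stem). Its spring needs only about 1.2 N at the stop, less than the probe's weight, so it stays pressed in while the probe stands on it. Pressing beyond the stop is rigid.
- collar (a joint): How far the collar has been slid down the stem, m: 0 is its highest place (underside 110 mm above the stem's lower end), 0.003 or less at the start, 0.05 the lowest. It stays where it is put: about 3 N along the stem is needed to slide it.
- collar_under (a point): Centre of the underside of the collar. Collar: grey plastic disc round the stem, 44 mm across, 12 mm high, wider than the head, so that open fingers can come down over the head and pinch it by its rim or push on its upper face.
- warmer: Fixed low countertop food warmer, 320 mm (its x) by 220 mm (its y), lid's top at 110 mm. Origin at the centre of its underside. Black bar handle on the lid at x = 80 mm, along y from -50 to 50 mm, its top 145 mm high.
- well_mouth (a point): Centre of the open top of the thermowell: upright round steel tube in the warmer's lid at x = -50, y = 0 mm in the warmer's frame, 34 mm outside, bore 15 mm, rim 140 mm above the bench, 30 mm above the lid. z up. Flat rigid bottom 81 to 101 mm below the rim: how deep must be felt. Its walls and bottom stand at most 25 N of contact force in all.
- stand: Fixed round grey stand, 60 mm high, 40 mm across (foot 56 mm across, 15 mm high), with an upright bore of 17 mm in which the probe stands. Flat floor 15 mm above the bench; the probe stands on it, foot pressed in. Origin at the centre of its underside.
- jar: Bystander: glass jar with a steel cap, 48 mm across, 85 mm high. Origin at the centre of its underside.
- pan: Bystander: open steel pan, 176 by 108 mm, 65 mm high. Origin at the centre of its underside.
- spoon: Bystander: steel spoon lying on the bench. 180 to 200 mm long. Origin under its handle, 100 mm from the handle's end.

How it is judged:
By the outcome, as a careful person would: the job done as asked, in the order asked, and still so for the second after the job is handed in, with the robot touching nothing.
It also fails if it takes over 64 s, if anything falls off the work surface, if the arm or the gripper's body presses on something with over 40 N, if the wrist force passes 120 N, or if a joint passes its speed limit or range.

## Working session

There is one attempt and no reset: what is moved stays moved. The work goes in short steps, Python scripts to look and compute and a shell command to move; the robot and the scene stay as the last step left them, time stands still between calls to the robot, and variables do not carry over. Pictures are saved under pics/ and viewed, and the job is handed in when it is done.

```bash
ls; mkdir -p pics; python3 - <<'E'
from cell import arm
import cv2,numpy as np
o=arm.observe(); print(o)
for n in ["scene","top","wrist"]:
    im=arm.get_image(n); cv2.imwrite(f"pics/{n}0.png",im[:,:,::-1]); m=arm.camera_model(n); print(n,m)
E
```

```text
pics
{'clock': 0.0, 'joints': array([-1.33360584,  0.43522479,  0.02495101,  1.57407352, -0.01163579,
        1.13400344, -0.07512993]), 'dq': array([ 5.89842735e-04,  1.51521061e-03,  5.96856970e-04,  6.07676830e-04,
        3.23312135e-04, -8.75448337e-04, -3.26002120e-05]), 'joint_efforts': array([ 1.52048106e-03, -6.67865038e+01,  9.85623635e-01, -3.14449346e+01,
       -6.04663719e-02,  4.29621502e-02,  1.73947656e-04]), 'position': array([0.2081753 , 0.58880547, 0.24295269]), 'ee_rot': array([-5.31296278e-01, -3.09617301e+00,  2.44330018e-03]), 'force': array([ 0.57953056,  0.06137119, -0.18212154]), 'ft_torque': array([ 0.06018152, -0.02779887,  0.04099897]), 'width': 0.999281578626842}
scene {'vfov': 44.85352513640015, 'cx': 282.4170820317382, 'cy': 209.7396759459979, 'cam_to_world': array([[-0.8295992 ,  0.37404336, -0.41455607,  1.29563409],
       [ 0.55802451,  0.52970368, -0.63876651,  1.15956689],
       [-0.0193345 , -0.76125264, -0.64816711,  1.29570152],
       [ 0.        ,  0.        ,  0.        ,  1.        ]])}
top {'vfov': 45.826343329667026, 'cx': 278.05928517978583, 'cy': 211.7672752780764, 'cam_to_world': array([[ 8.10637473e-04, -9.75779291e-01,  2.18755840e-01,
         1.73181335e-01],
       [-9.99987189e-01, -1.88401823e-03, -4.69820089e-03,
         1.49431769e-02],
       [ 4.99654713e-03, -2.18749228e-01, -9.75768318e-01,
         1.86098068e+00],
       [ 0.00000000e+00,  0.00000000e+00,  0.00000000e+00,
         1.00000000e+00]])}
wrist {'vfov': 69.93965117888716, 'cx': 278.54832160280375, 'cy': 211.38470335140255, 'T_tool_cam': array([[ 4.79864059e-04, -9.51935820e-01, -3.06297184e-01,
         8.33739384e-02],
       [ 9.99999242e-01,  8.04049052e-04, -9.32229916e-04,
        -9.24220353e-04],
       [ 1.13370101e-03, -3.06296504e-01,  9.51935484e-01,
        -1.40553450e-01],
       [ 0.00000000e+00,  0.00000000e+00,  0.00000000e+00,
         1.00000000e+00]])}
```

View pics/scene0.png

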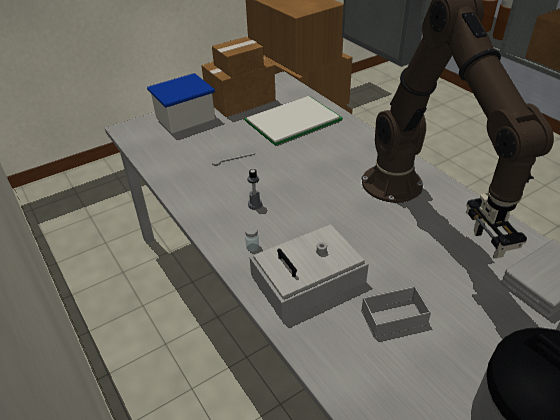

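View pics/top0.png

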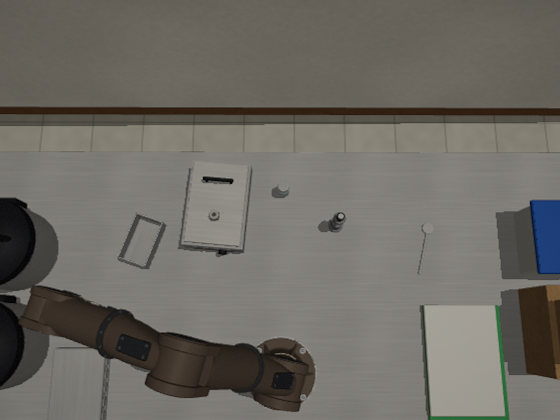

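View pics/wrist0.png

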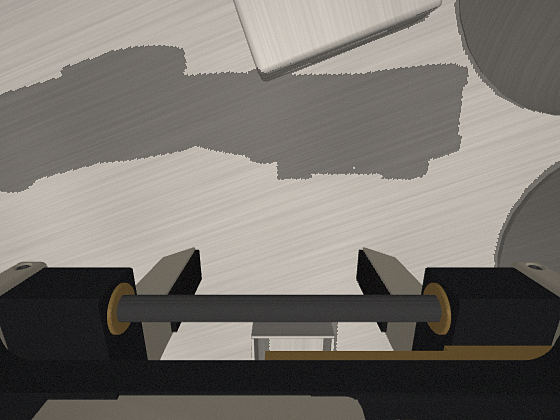

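The scene view shows the probe's head near (253,172) and the well rim near (322,247). In the top view they are near (340,216) and (214,215), with the handle at (217,181), the jar at (283,190), the pan at (142,241) and the spoon at (425,245). I'll zoom in to get sharper pixel positions.

```bash
python3 - <<'E'
import cv2,numpy as np
s=cv2.imread("pics/scene0.png");t=cv2.imread("pics/top0.png")
def crop(im,x,y,w,h,k): return cv2.resize(im[y:y+h,x:x+w],None,fx=k,fy=k,interpolation=cv2.INTER_CUBIC)
a=crop(s,235,160,40,60,8);b=crop(t,320,200,40,40,8)
c=crop(s,300,230,48,32,8);d=crop(t,190,200,48,32,8)
H=np.zeros((600,800,3),np.uint8)
H[:480,:320]=a;H[:320,330:650]=b;cv2.imwrite("pics/z1.png",H)
H[:]=0;H[:256,:384]=c;H[:256,400:784]=d;cv2.imwrite("pics/z2.png",H[:260])
E
```

```text
(no output)
```

View pics/z1.png

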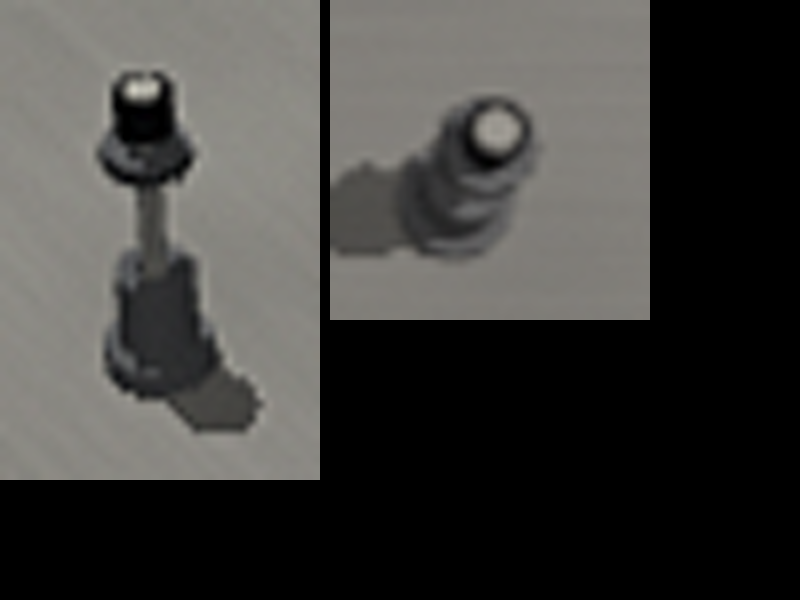

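View pics/z2.png

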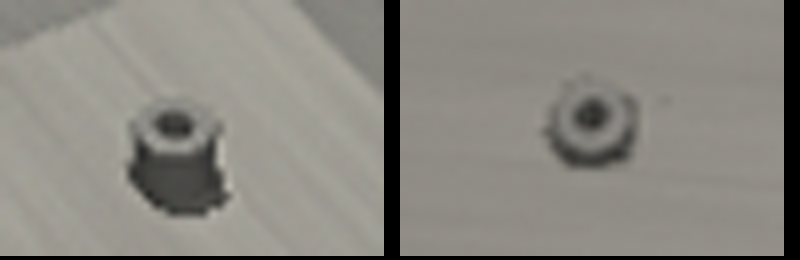

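```bash
cat > h.py <<'E'
from cell import arm
import cv2,numpy as np
from scipy.spatial.transform import Rotation as R
def ray(n,px,T=None):
    m=arm.camera_model(n); f=210/np.tan(np.radians(m['vfov']/2))
    if T is None: T=m['cam_to_world']
    d=T[:3,:3]@np.array([(px[0]-m['cx'])/f,(px[1]-m['cy'])/f,1.]); return T[:3,3],d/np.linalg.norm(d)
def plane(n,px,z,T=None):
    o,d=ray(n,px,T); return o+d*(z-o[2])/d[2]
def tri(rs):
    A=sum(np.eye(3)-np.outer(d,d) for o,d in rs);b=sum((np.eye(3)-np.outer(d,d))@o for o,d in rs)
    return np.linalg.solve(A,b)
def wristT(o):
    T=np.eye(4);T[:3,:3]=R.from_rotvec(o['ee_rot']).as_matrix();T[:3,3]=o['position']
    return T@arm.camera_model('wrist')['T_tool_cam']
E
python3 - <<'E'
from h import *
np.set_printoptions(precision=4,suppress=True)
for nm,s,t,z in [("head",(252.4,170.75),(340.5,215.9),.168),("well",(321.4,245.1),(213.5,213.9),.14)]:
    print(nm,plane("scene",s,z),plane("top",t,z),tri([ray("scene",s),ray("top",t)]))
for nm,px,z in [("handle",(217,180.5),.145),("jar",(283,188),.085),("pan",(142,241),.06),("c1",(195,163),.11),("c2",(251,166),.11),("c3",(244,249),.11),("c4",(180,247),.11)]: print(nm,plane("top",px,z))
o=arm.observe();print(R.from_rotvec(o['ee_rot']).as_matrix())
E
```

```text
head [ 0.5404 -0.2049  0.168 ] [ 0.5384 -0.211   0.168 ] [ 0.5383 -0.2108  0.164 ]
well [0.5519 0.2397 0.14  ] [0.5508 0.2355 0.14  ] [0.5507 0.2365 0.137 ]
handle [0.6724 0.2259 0.145 ]
jar [ 0.6616 -0.0118  0.085 ]
pan [0.4663 0.5044 0.06  ]
c1 [0.7496 0.3131 0.11  ]
c2 [0.7385 0.1064 0.11  ]
c3 [0.43   0.1273 0.11  ]
c4 [0.4368 0.3547 0.11  ]
[[-0.9428  0.3334 -0.0003]
 [ 0.3334  0.9428 -0.0012]
 [-0.0001 -0.0012 -1.    ]]
```

```bash
python3 -m creep '[[[1.7,-4,0.3,0,0,0,1],[3.4,-8,0.6,0,0,0,1],[5,-12,0.9,0,0,0,1],[6.7,-16,1.2,0,0,0,1],[8.3,-20,1.5,0,0,0,1]]]'
```

```text
clock: 0.65
position: [0.2918, 0.3874, 0.2587]
ee_rot: [-0.531, -3.096, 0.0]
force: [0.9, 0.9, 0.8]
width: 1.0
```

```bash
python3 -m creep '[[[1.7,-4,0.2,0,0,0,1],[3.4,-8,0.4,0,0,0,1],[5,-12,0.6,0,0,0,1],[6.7,-16,0.8,0,0,0,1],[8.3,-20,1,0,0,0,1]]]'
python3 -m creep '[[[1.7,-4,0,0,0,0,1],[3.4,-8,0,0,0,0,1],[5,-12,0,0,0,0,1],[6.7,-16,0,0,0,0,1],[8.3,-20,0,0,0,0,1]]]'
python3 -m creep '[[[1.7,-4,0,0,0,0,1],[3.4,-8,0,0,0,0,1],[5,-12,0,0,0,0,1],[7,-16,0,0,0,0,1],[8.2,-19.5,0,0,0,0,1]]]'
python3 -m creep '[[[0,0,0,0,0,0,1],[0,0,0,0,0,0,1]]]'
python3 - <<'E'
from h import *
o=arm.observe();print(o['position'],o['joints'],o['force'])
im=arm.get_image('wrist');cv2.imwrite('pics/w1.png',im[:,:,::-1])
print(plane('wrist',(278,211),.168,wristT(o)))
E
```

```text
clock: 1.15
position: [0.3747, 0.1875, 0.2689]
ee_rot: [0.531, 3.096, 0.001]
force: [1.1, -0.4, -0.5]
width: 1.0
clock: 1.65
position: [0.4576, -0.0124, 0.2688]
ee_rot: [0.531, 3.096, 0.0]
force: [0.6, -0.1, 0.9]
width: 1.0
clock: 2.15
position: [0.5402, -0.2077, 0.2684]
ee_rot: [0.531, 3.096, -0.001]
force: [0.2, 0.4, 0.5]
width: 0.997
clock: 2.35
position: [0.539, -0.2066, 0.2682]
ee_rot: [-0.534, -3.095, 0.0]
force: [-0.3, 0.5, -0.0]
width: 0.999
[ 0.53898588 -0.20656832  0.26817171] [-0.14146879  0.3632664   0.57218141  1.69137792 -0.21176998  1.15042831
  1.71702148] [-0.2780264   0.52700311 -0.01671165]
[ 0.53243268 -0.20600556  0.168     ]
```

View pics/w1.png

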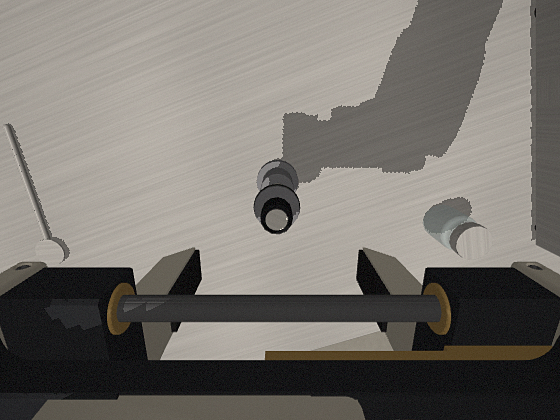

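The wrist view shows the grey head cap near (278,218), with the collar ring around it and nothing close by. The jar (468,238) and the spoon (50,250) are clear. I'll measure the cap centre.

```bash
python3 - <<'E'
from h import *
im=cv2.imread('pics/w1.png',0); o=arm.observe()
sub=im[195:245,250:305]; 
m=(sub<45).astype(np.uint8)
c,_=cv2.findContours(m,cv2.RETR_EXTERNAL,cv2.CHAIN_APPROX_NONE); c=max(c,key=cv2.contourArea)
print('head outline',cv2.minEnclosingCircle(c),cv2.boundingRect(c))
mm=np.zeros_like(m); hull=cv2.convexHull(c);cv2.drawContours(mm,[hull],-1,1,-1)
b=((sub>90)&(mm>0)).astype(np.uint8); M=cv2.moments(b,True); p=(250+M['m10']/M['m00'],195+M['m01']/M['m00']); print(p,M['m00'])
T=wristT(o); q=plane('wrist',p,.168,T); print(q,(q-o['position'])*100)
E
```

```text
head outline ((26.19550132751465, 20.064014434814453), 18.154020309448242) (11, 2, 32, 37)
(276.2043596730245, 219.4550408719346) 367.0
[ 0.53915998 -0.20863567  0.168     ] [  0.01012575  -0.33481098 -10.02807859]
```

```bash
python3 -m creep '[[[0,-0.25,-4,0,0,0,1],[0,-0.25,-7,0,0,0,1],[0,-0.25,-9.5,0,0,0,1],[0,-0.25,-10.9,0,0,0,1],[0,-0.25,-10.9,0,0,0,0.2]]]' 20
python3 -m creep '[[[0,0,0,0,0,0,-0.2],[0,0,0,0,0,0,-0.25]]]' 20
python3 - <<'E'
from h import *
o=arm.observe();print(o['position'],o['width'],o['force'])
for n in ['wrist','scene']: cv2.imwrite(f'pics/{n}2.png',arm.get_image(n)[:,:,::-1])
E
```

```text
clock: 2.9
position: [0.5384, -0.2065, 0.1583]
ee_rot: [-0.528, -3.094, -0.001]
force: [-0.9, 0.7, -0.5]
width: 0.955
clock: 3.1
position: [0.5402, -0.2083, 0.1612]
ee_rot: [0.53, 3.094, 0.0]
force: [-0.1, -0.4, 0.3]
width: 0.788
[ 0.54020893 -0.20831742  0.16117852] 0.7876331540640068 [-0.06449035 -0.37404791  0.30766099]
```

View pics/wrist2.png

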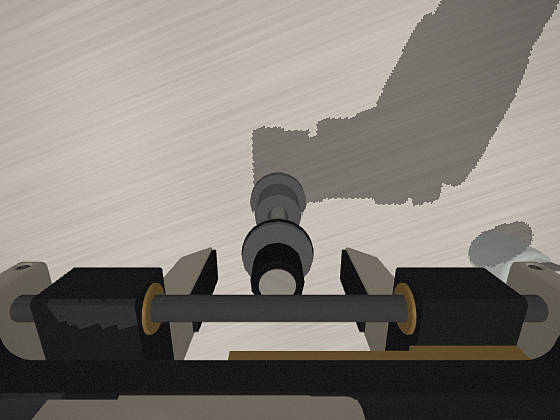

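The head (278,280) lies midway between the fingers (216 and 342). Closing the jaws.

```bash
python3 -m creep '[[[0,0,0,0,0,0,-0.4],[0,0,0,0,0,0,-0.5],[0,0,0,0,0,0,-0.6],[0,0,0,0,0,0,-0.7],[0,0,0,0,0,0,-0.7]]]' 15
python3 -m creep '[[[0,0,0,0,0,0,-0.7],[0,0,0,0,0,0,-0.7],[0,0,0,0,0,0,-0.7],[0,0,0,0,0,0,-0.7],[0,0,0,0,0,0,-0.7]]]' 15
python3 -c "
from cell import arm
o=arm.observe();print(o['position'],o['width'],o['force'],o['ft_torque'])"
```

```text
clock: 3.7
position: [0.5393, -0.2083, 0.1597]
ee_rot: [-0.531, -3.096, -0.0]
force: [0.2, -0.6, -0.0]
width: 0.304
clock: 4.2
position: [0.5393, -0.2082, 0.1597]
ee_rot: [0.531, 3.096, 0.0]
force: [0.8, -0.7, -0.1]
width: 0.298
[ 0.53933354 -0.20820067  0.15974426] 0.29769120852514186 [ 0.83097449 -0.67342114 -0.10838897] [ 0.1314684  -0.01313085 -0.00120376]
```

```bash
python3 -m creep '[[[0,0,1,0,0,0,-0.7],[0,0,2.5,0,0,0,-0.7],[0,0,4.5,0,0,0,-0.7],[0,0,7,0,0,0,-0.7],[0,0,10,0,0,0,-0.7]]]'
python3 -m creep '[[[0,0,3,0,0,0,-0.7],[0,0,5,0,0,0,-0.7],[0,0,6,0,0,0,-0.7],[0,0,6,0,0,0,-0.7],[0,0,6,0,0,0,-0.7]]]'
python3 - <<'E'
from h import *
o=arm.observe();print(o['position'],o['width'],o['force'])
for n in ['wrist']: cv2.imwrite(f'pics/{n}3.png',arm.get_image(n)[:,:,::-1])
E
```

```text
clock: 4.7
position: [0.5385, -0.2081, 0.2605]
ee_rot: [-0.532, -3.094, 0.0]
force: [0.6, -0.7, -1.6]
width: 0.298
clock: 5.2
position: [0.5389, -0.208, 0.3188]
ee_rot: [-0.531, -3.095, -0.0]
force: [-0.5, -0.1, -3.5]
width: 0.304
[ 0.53887871 -0.20796416  0.31884284] 0.30385317038515625 [-0.54688546 -0.11542248 -3.45052001]
```

View pics/wrist3.png

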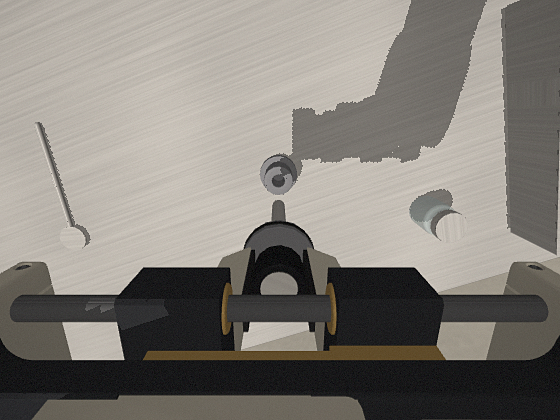

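```bash
python3 -m creep '[[[0.1,2,0,0,0,0,-0.7],[0.2,5.5,0,0,0,0,-0.7],[0.4,9.5,0,0,0,0,-0.7],[0.5,14,0,0,0,0,-0.7],[0.6,18.5,0,0,0,0,-0.7]]]'
python3 -m creep '[[[0.1,4.5,0,0,0,0,-0.7],[0.2,9,0,0,0,0,-0.7],[0.4,13.5,0,0,0,0,-0.7],[0.5,18,0,0,0,0,-0.7],[0.6,22,0,0,0,0,-0.7]]]'
python3 -m creep '[[[0,2.5,0,0,0,0,-0.7],[0,3.7,0,0,0,0,-0.7],[0,4,0,0,0,0,-0.7],[0,4,0,0,0,0,-0.7],[0,4,0,0,0,0,-0.7]]]'
python3 - <<'E'
from h import *
o=arm.observe();print(o['position'],o['width'],o['force'])
im=arm.get_image('wrist')[:,:,::-1]
cv2.imwrite(f'pics/w4.png',im)
cv2.imwrite('pics/w4z.png',cv2.resize(im[150:270,220:340],None,fx=5,fy=5,interpolation=cv2.INTER_CUBIC))
E
```

```text
clock: 5.75
position: [0.5445, -0.0217, 0.3185]
ee_rot: [-0.532, -3.094, 0.001]
force: [1.2, -0.1, -4.1]
width: 0.297
clock: 6.25
position: [0.5504, 0.1992, 0.3183]
ee_rot: [-0.529, -3.095, 0.002]
force: [0.2, 0.3, -1.9]
width: 0.298
clock: 6.75
position: [0.5517, 0.2345, 0.3198]
ee_rot: [0.535, 3.095, -0.001]
force: [0.5, -1.0, -3.1]
width: 0.302
[0.55173212 0.23452448 0.31976262] 0.3024310899415104 [ 0.45899018 -1.00510592 -3.11046345]
```

View pics/w4.png

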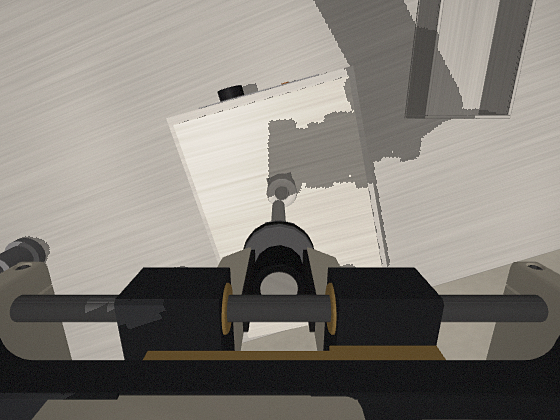

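View pics/w4z.png

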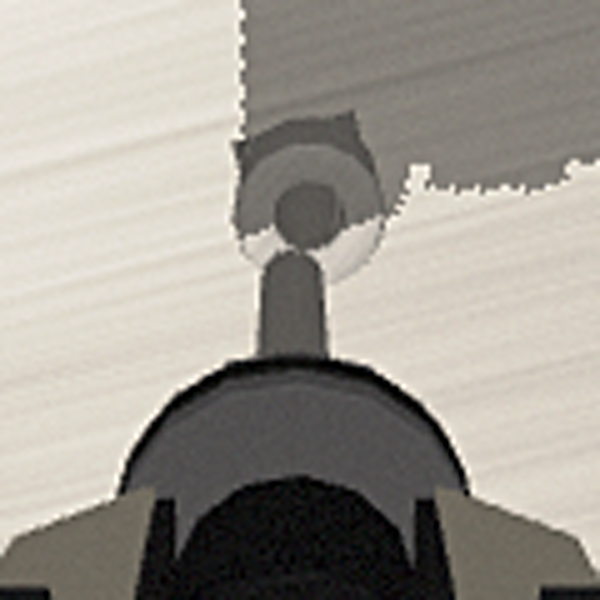

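```bash
python3 - <<'E'
from h import *
o=arm.observe();T=wristT(o);np.set_printoptions(precision=4,suppress=True)
w=plane('wrist',(281.5,192.3),.14,T); t=plane('wrist',(278,203.7),.174,T); t2=plane('wrist',(278.3,218),.2,T)
print(o['position'],w,t,(w-t)*100,o['joints'])
E
```

```text
[0.5517 0.2347 0.3199] [0.5503 0.2372 0.14  ] [0.5519 0.2327 0.174 ] [-0.1621  0.454  -3.4   ] [-0.7883  0.3509  0.4184  1.5471 -0.1459  1.2747  0.8784]
```

```bash
python3 -m creep '[[[-0.1,0.2,0,0,0,0,-0.7],[-0.1,0.4,-1,0,0,0,-0.7],[-0.1,0.4,-2,0,0,0,-0.7],[-0.1,0.4,-2.5,0,0,0,-0.7],[-0.1,0.4,-2.5,0,0,0,-0.7]]]'
python3 - <<'E'
from h import *
o=arm.observe();print(o['position'],o['width'],o['force'])
im=arm.get_image('wrist')[:,:,::-1]
cv2.imwrite(f'pics/w5.png',im)
cv2.imwrite('pics/w5z.png',cv2.resize(im[170:230,240:320],None,fx=10,fy=10,interpolation=cv2.INTER_CUBIC))
E
```

```text
clock: 7.3
position: [0.5497, 0.2405, 0.2933]
ee_rot: [-0.531, -3.095, 0.002]
force: [0.6, -0.2, -2.2]
width: 0.305
[0.54970681 0.24050376 0.29332652] 0.30543077671864194 [ 0.57976948 -0.18547073 -2.15682016]
```

View pics/w5z.png

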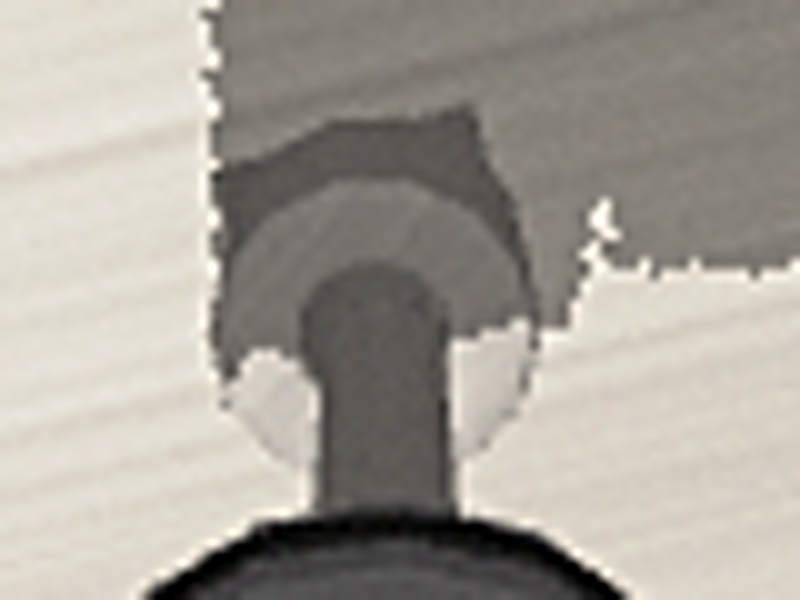

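```bash
python3 - <<'E'
from h import *
im=cv2.imread('pics/w5.png')[185:225,255:305].astype(float)
im=cv2.GaussianBlur(im,(0,0),0.6).mean(2)
v=np.clip((im-55)/(110-55)*255,0,255).astype(np.uint8)
cv2.imwrite('pics/w5c.png',cv2.resize(v,None,fx=14,fy=14,interpolation=cv2.INTER_CUBIC))
E
```

```text
(no output)
```

View pics/w5c.png

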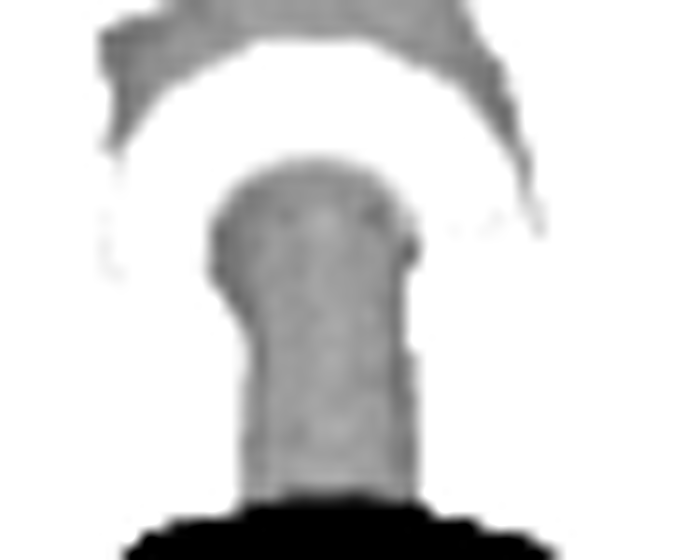

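```bash
python3 -m creep '[[[0.08,-0.12,0,0,0,0,-0.7],[0.08,-0.12,0,0,0,0,-0.7],[0.08,-0.12,0,0,0,0,-0.7]]]'
python3 - <<'E'
from h import *
o=arm.observe();print(o['position'],o['width'],o['force'])
im=arm.get_image('wrist')[:,:,::-1]
cv2.imwrite(f'pics/w6.png',im)
z=im[185:225,255:305]; a=cv2.resize(z,None,fx=8,fy=8,interpolation=cv2.INTER_CUBIC)
g=cv2.GaussianBlur(z.astype(float),(0,0),0.6).mean(2);v=np.clip((g-55)/55*255,0,255).astype(np.uint8)
b=cv2.cvtColor(cv2.resize(v,None,fx=8,fy=8,interpolation=cv2.INTER_CUBIC),cv2.COLOR_GRAY2BGR)
s=arm.get_image('scene')[:,:,::-1];cv2.imwrite('pics/s6.png',s)
c=cv2.resize(s[200:270,285:365],(400,350),interpolation=cv2.INTER_CUBIC)
H=np.zeros((600,800,3),np.uint8);H[:320,:400]=a;H[:320,400:]=b;cv2.imwrite('pics/w6z.png',H[:330]);cv2.imwrite('pics/s6z.png',c)
E
```

```text
clock: 7.65
position: [0.5513, 0.2395, 0.2951]
ee_rot: [0.531, 3.096, 0.001]
force: [-0.2, 0.4, -1.8]
width: 0.301
[0.55133527 0.23953248 0.29507095] 0.300681041311951 [-0.22305755  0.39446328 -1.83617915]
```

View pics/w6z.png

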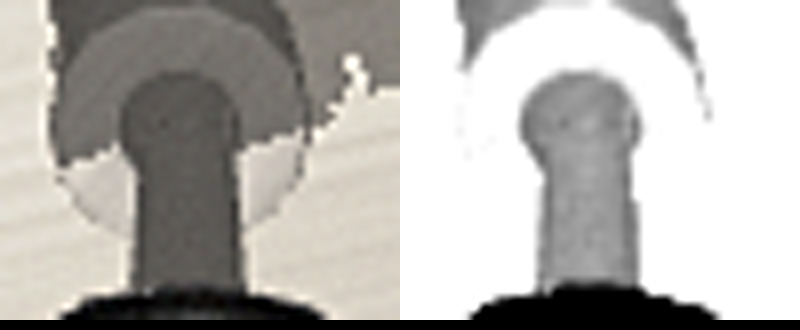

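View pics/s6z.png

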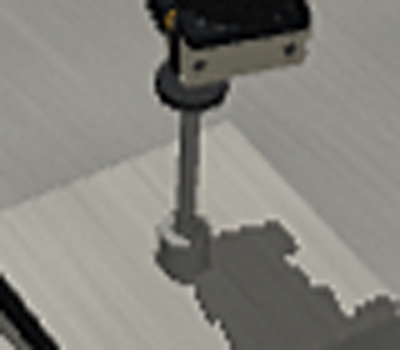

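The bore centre is near (277.0,200.9) and the tip's axis near (278.1,202), so it is still off by about 1 mm each way. I'll correct that, let the arm settle and check again.

```bash
python3 -m creep '[[[-0.12,-0.06,0,0,0,0,-0.7],[-0.12,-0.06,0,0,0,0,-0.7],[-0.12,-0.06,0,0,0,0,-0.7],[-0.12,-0.06,0,0,0,0,-0.7],[-0.12,-0.06,0,0,0,0,-0.7]]]'
cat > look.py <<'E'
from h import *
import sys
def go(tag):
    for i in range(3):
        o=arm.observe()
    print(o['clock'],o['position'],o['width'],o['force'])
    im=arm.get_image('wrist')[:,:,::-1]; cv2.imwrite(f'pics/{tag}.png',im)
    z=im[185:225,255:305]; a=cv2.resize(z,None,fx=8,fy=8,interpolation=cv2.INTER_CUBIC)
    g=cv2.GaussianBlur(z.astype(float),(0,0),0.6).mean(2);v=np.clip((g-55)/55*255,0,255).astype(np.uint8)
    b=cv2.cvtColor(cv2.resize(v,None,fx=8,fy=8,interpolation=cv2.INTER_CUBIC),cv2.COLOR_GRAY2BGR)
    H=np.zeros((320,800,3),np.uint8);H[:,:400]=a;H[:,400:]=b
    for k in range(0,400,40): cv2.line(H,(k,0),(k,4),(0,0,255),1); cv2.putText(H,str(k),(k,14),0,.35,(0,0,255))
    cv2.imwrite(f'pics/{tag}z.png',H)
go(sys.argv[1])
E
python3 look.py w7
```

```text
clock: 8.25
position: [0.5499, 0.239, 0.2947]
ee_rot: [0.531, 3.096, 0.0]
force: [-0.2, 0.5, -2.6]
width: 0.298
8.25 [0.54993131 0.23901162 0.29474765] 0.29814861347445165 [-0.20359375  0.52546894 -2.59597643]
```

View pics/w7z.png

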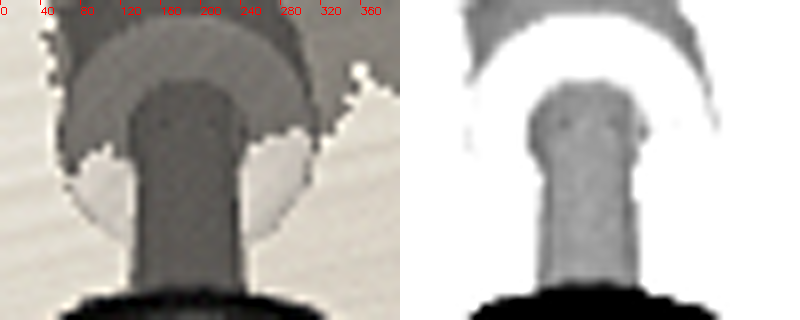

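The column centres now match (bore 587, stem 588), and so do the rows (about 202). Starting the descent in small steps.

```bash
python3 -m creep '[[[0,0,-0.2,0,0,0,-0.7],[0,0,-0.4,0,0,0,-0.7],[0,0,-0.6,0,0,0,-0.7],[0,0,-0.8,0,0,0,-0.7],[0,0,-1,0,0,0,-0.7]]]'
python3 -m creep '[[[0,0,-0.15,0,0,0,-0.7],[0,0,-0.3,0,0,0,-0.7],[0,0,-0.45,0,0,0,-0.7],[0,0,-0.5,0,0,0,-0.7],[0,0,-0.5,0,0,0,-0.7]]]'
python3 look.py w8
```

```text
clock: 8.8
position: [0.5499, 0.239, 0.2845]
ee_rot: [-0.531, -3.096, 0.0]
force: [0.3, 0.3, -2.3]
width: 0.302
clock: 9.3
position: [0.5499, 0.2389, 0.2797]
ee_rot: [-0.531, -3.096, 0.0]
force: [-0.1, -0.6, -3.8]
width: 0.298
9.3 [0.5499188  0.23894539 0.27968198] 0.29773192774006957 [-0.1257081  -0.62196741 -3.78135485]
```

View pics/w8z.png

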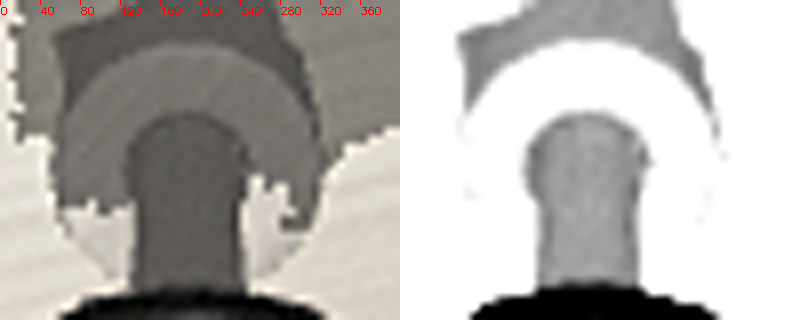

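```bash
python3 -m creep '[[[0,0,-0.4,0,0,0,-0.7],[0,0,-0.8,0,0,0,-0.7],[0,0,-1.2,0,0,0,-0.7],[0,0,-1.6,0,0,0,-0.7],[0,0,-2,0,0,0,-0.7]]]'
python3 -c "
from cell import arm
o=arm.observe();print(o['force'],o['ft_torque'])"
```

```text
clock: 9.85
position: [0.5499, 0.239, 0.2593]
ee_rot: [-0.531, -3.096, 0.0]
force: [-0.2, -0.5, -2.2]
width: 0.3
[-0.21667949 -0.49198544 -2.21000159] [0.00642456 0.00723271 0.01264894]
```

```bash
python3 -m creep '[[[0,0,-0.4,0,0,0,-0.7],[0,0,-0.8,0,0,0,-0.7],[0,0,-1.2,0,0,0,-0.7],[0,0,-1.6,0,0,0,-0.7],[0,0,-2,0,0,0,-0.7]]]'
python3 -c "
from cell import arm
o=arm.observe();print(o['force'],o['ft_torque'])"
```

```text
clock: 10.35
position: [0.5499, 0.239, 0.2394]
ee_rot: [0.531, 3.096, 0.0]
force: [0.3, -0.1, -2.6]
width: 0.298
[ 0.31659066 -0.10918646 -2.57794756] [ 0.00991288 -0.00742824 -0.00463844]
```

```bash
python3 -m creep '[[[0,0,-0.4,0,0,0,-0.7],[0,0,-0.8,0,0,0,-0.7],[0,0,-1.2,0,0,0,-0.7],[0,0,-1.6,0,0,0,-0.7],[0,0,-2,0,0,0,-0.7]]]'
python3 -m creep '[[[0,0,-0.2,0,0,0,-0.7],[0,0,-0.3,0,0,0,-0.7],[0,0,-0.4,0,0,0,-0.7],[0,0,-0.4,0,0,0,-0.7],[0,0,-0.4,0,0,0,-0.7]]]'
python3 -c "
from cell import arm
o=arm.observe();print(o['force'],o['ft_torque'])"
```

```text
clock: 10.85
position: [0.5499, 0.239, 0.2194]
ee_rot: [0.531, 3.096, 0.0]
force: [0.1, -0.0, -2.8]
width: 0.298
clock: 11.35
position: [0.55, 0.239, 0.2159]
ee_rot: [0.531, 3.096, 0.0]
force: [0.3, 0.4, -2.3]
width: 0.299
[ 0.29248417  0.41726251 -2.29403557] [ 0.0287536  -0.02054591  0.02475333]
```

```bash
python3 -m creep '[[[0,0,-0.2,0,0,0,-0.7],[0,0,-0.4,0,0,0,-0.7],[0,0,-0.6,0,0,0,-0.7],[0,0,-0.8,0,0,0,-0.7],[0,0,-0.8,0,0,0,-0.7]]]' 10
python3 -m creep '[[[0,0,-0.05,0,0,0,-0.7],[0,0,-0.1,0,0,0,-0.7]]]'
python3 -m creep '[[[0,0,-0.05,0,0,0,-0.7],[0,0,-0.1,0,0,0,-0.7]]]'
```

```text
clock: 11.85
position: [0.5497, 0.2389, 0.2074]
ee_rot: [-0.531, -3.096, 0.001]
force: [-0.0, -0.3, -2.6]
width: 0.301
clock: 12.05
position: [0.55, 0.239, 0.2068]
ee_rot: [0.531, 3.096, 0.0]
force: [0.1, 0.2, -1.6]
width: 0.301
clock: 12.25
position: [0.55, 0.239, 0.2057]
ee_rot: [0.531, 3.096, 0.0]
force: [-1.1, 0.6, -3.0]
width: 0.297
```

```bash
python3 -m creep '[[[0,0,-0.05,0,0,0,-0.7],[0,0,-0.1,0,0,0,-0.7]]]'
```

```text
clock: 12.45
position: [0.55, 0.239, 0.2048]
ee_rot: [0.531, 3.096, 0.0]
force: [0.2, -1.1, -2.2]
width: 0.302
```

```bash
python3 -m creep '[[[0,0,-0.05,0,0,0,-0.7],[0,0,-0.1,0,0,0,-0.7]]]'
```

```text
clock: 12.65
position: [0.55, 0.239, 0.2038]
ee_rot: [0.531, 3.096, 0.0]
force: [0.5, 0.8, -1.3]
width: 0.303
```

```bash
python3 -m creep '[[[0,0,-0.05,0,0,0,-0.7],[0,0,-0.1,0,0,0,-0.7]]]'
```

```text
clock: 12.85
position: [0.55, 0.239, 0.2027]
ee_rot: [0.531, 3.096, 0.0]
force: [0.2, 0.6, -1.2]
width: 0.301
```

```bash
python3 -m creep '[[[0,0,-0.05,0,0,0,-0.7],[0,0,-0.1,0,0,0,-0.7]]]'
```

```text
clock: 13.05
position: [0.5501, 0.239, 0.2019]
ee_rot: [0.531, 3.096, 0.0]
force: [0.2, 0.1, 1.8]
width: 0.305
```

```bash
python3 -m creep '[[[0,0,0,0,0,0,-0.7],[0,0,0,0,0,0,-0.7]]]'
python3 -m creep '[[[0,0,-0.02,0,0,0,-0.7],[0,0,-0.02,0,0,0,-0.7]]]'
```

```text
clock: 13.25
position: [0.5501, 0.239, 0.2019]
ee_rot: [0.531, 3.096, 0.0]
force: [0.2, 0.7, 0.6]
width: 0.301
clock: 13.45
position: [0.5501, 0.239, 0.2018]
ee_rot: [0.531, 3.096, 0.001]
force: [0.1, -1.0, 2.2]
width: 0.303
```

```bash
python3 -m creep '[[[0,0,-0.03,0,0,0,-0.7],[0,0,-0.03,0,0,0,-0.7]]]'
python3 -c "
from cell import arm
o=arm.observe();print(o['force'],o['ft_torque'])"
```

```text
clock: 13.65
position: [0.5502, 0.2391, 0.2016]
ee_rot: [0.531, 3.096, 0.001]
force: [-0.4, 0.4, 3.9]
width: 0.302
[-0.39937326  0.38659413  3.86882649] [-0.06081014  0.08916964  0.03338887]
```

```bash
python3 -m creep '[[[0,0,-0.03,0,0,0,-0.7],[0,0,-0.03,0,0,0,-0.7]]]'
python3 -m creep '[[[0,0,0,0,0,0,-0.7],[0,0,0,0,0,0,-0.7]]]'
```

```text
clock: 13.85
position: [0.5503, 0.239, 0.2014]
ee_rot: [0.531, 3.095, 0.001]
force: [-0.6, -0.8, 6.2]
width: 0.297
clock: 14.05
position: [0.5503, 0.2391, 0.2014]
ee_rot: [0.531, 3.096, 0.001]
force: [-0.2, -0.3, 6.4]
width: 0.301
```

Contact is firm: about 9 N net on the bottom, rising steeply with each small step. I'll ease off the preload and then let go of the head.

```bash
python3 -m creep '[[[0,0,0.05,0,0,0,-0.7],[0,0,0.05,0,0,0,-0.7]]]'
python3 -m creep '[[[0,0,0,0,0,0,-0.38],[0,0,0,0,0,0,-0.34],[0,0,0,0,0,0,-0.3],[0,0,0,0,0,0,-0.26],[0,0,0,0,0,0,-0.22]]]'
python3 -m creep '[[[0,0,0,0,0,0,-0.22],[0,0,0,0,0,0,-0.22],[0,0,0,0,0,0,-0.22],[0,0,0,0,0,0,-0.22]]]'
python3 - <<'E'
from h import *
o=arm.observe();print(o['clock'],o['position'],o['width'],o['force'])
im=arm.get_image('wrist')[:,:,::-1]; cv2.imwrite('pics/w9.png',im)
s=arm.get_image('scene')[:,:,::-1]
c=cv2.resize(s[200:270,285:365],(480,420),interpolation=cv2.INTER_CUBIC);cv2.imwrite('pics/s9.png',c)
E
```

```text
clock: 14.25
position: [0.55, 0.239, 0.2016]
ee_rot: [0.531, 3.096, 0.0]
force: [-0.4, -0.4, 4.2]
width: 0.303
clock: 14.75
position: [0.5498, 0.239, 0.2013]
ee_rot: [-0.531, -3.096, 0.0]
force: [0.7, 0.9, 0.0]
width: 0.384
clock: 15.15
position: [0.5499, 0.2389, 0.2015]
ee_rot: [0.531, 3.096, 0.0]
force: [0.6, 0.3, 0.1]
width: 0.391
15.15 [0.54994741 0.23894502 0.2014634 ] 0.39096050889983364 [0.64137676 0.25929183 0.08513694]
```

View pics/w9.png

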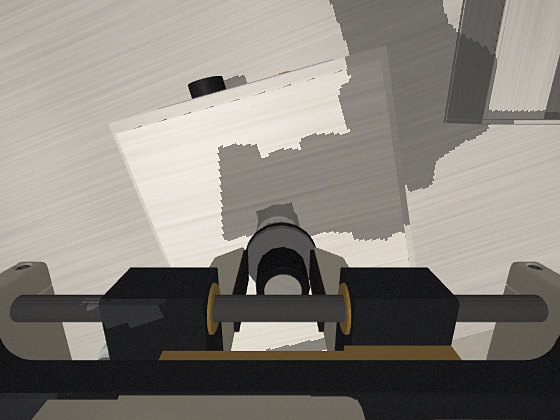

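View pics/s9.png

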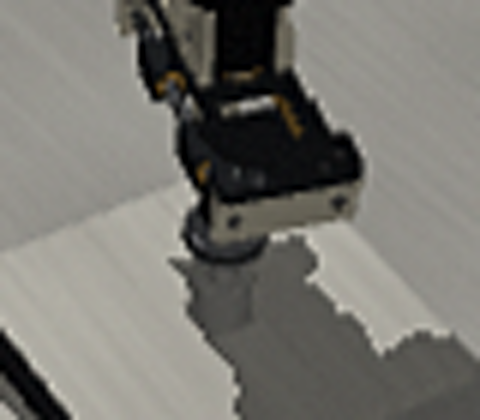

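Fingers are free of the head (force is about 0). The probe leaned about 2 to 3 mm towards the right finger in the image, with its cap at (283,288). I'll shift the gripper to follow, then push the collar down.

```bash
python3 -m creep '[[[0.07,0.19,0,0,0,0,-0.22],[0.07,0.19,0,0,0,0,-0.22],[0.07,0.19,-0.2,0,0,0,-0.22],[0.07,0.19,-0.4,0,0,0,-0.22],[0.07,0.19,-0.6,0,0,0,-0.22]]]'
python3 -m creep '[[[0,0,-0.2,0,0,0,-0.22],[0,0,-0.4,0,0,0,-0.22],[0,0,-0.6,0,0,0,-0.22]]]'
python3 - <<'E'
from h import *
o=arm.observe();print(o['clock'],o['position'],o['width'],o['force'],o['ft_torque'])
im=arm.get_image('wrist')[:,:,::-1]; cv2.imwrite('pics/w10.png',im)
E
```

```text
clock: 15.75
position: [0.5507, 0.2408, 0.1953]
ee_rot: [0.531, 3.096, -0.0]
force: [0.2, -0.3, 2.9]
width: 0.392
clock: 16.05
position: [0.5508, 0.2408, 0.1894]
ee_rot: [0.531, 3.096, 0.0]
force: [-0.4, -0.3, 3.9]
width: 0.389
16.05 [0.55075113 0.24075964 0.1894008 ] 0.38897139049414253 [-0.35809198 -0.32627323  3.92496892] [-0.17080517  0.10429567 -0.00820128]
```

View pics/w10.png

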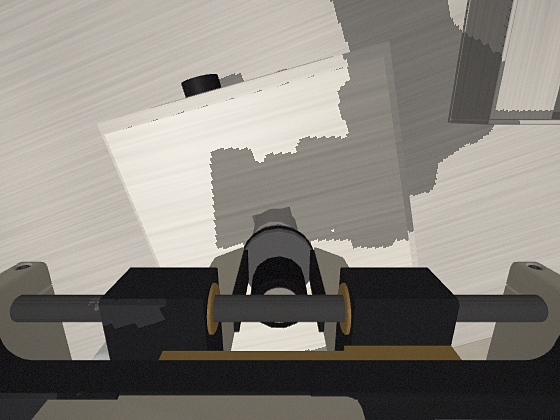

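The fingers straddle the head, which is centred at column 279, and the collar is sliding at about 3 to 4 N. Continuing.

```bash
python3 -m creep '[[[0,0,-0.2,0,0,0,-0.22],[0,0,-0.4,0,0,0,-0.22],[0,0,-0.6,0,0,0,-0.22],[0,0,-0.8,0,0,0,-0.22]]]'
python3 -m creep '[[[0,0,-0.2,0,0,0,-0.22],[0,0,-0.4,0,0,0,-0.22],[0,0,-0.6,0,0,0,-0.22],[0,0,-0.7,0,0,0,-0.22]]]'
```

```text
clock: 16.5
position: [0.5506, 0.2408, 0.1812]
ee_rot: [-0.531, -3.096, 0.0]
force: [0.2, -1.5, 2.6]
width: 0.39
clock: 16.9
position: [0.5505, 0.2407, 0.1742]
ee_rot: [-0.531, -3.096, 0.0]
force: [-0.5, -2.3, 2.4]
width: 0.39
```

```bash
python3 -m creep '[[[0,0,-0.05,0,0,0,-0.22],[0,0,-0.1,0,0,0,-0.22]]]'
```

```text
clock: 17.1
position: [0.5506, 0.2408, 0.1734]
ee_rot: [-0.531, -3.096, 0.0]
force: [-1.2, -1.5, 2.7]
width: 0.387
```

```bash
python3 -m creep '[[[0,0,-0.05,0,0,0,-0.22],[0,0,-0.1,0,0,0,-0.22]]]'
```

```text
clock: 17.3
position: [0.5507, 0.241, 0.1725]
ee_rot: [0.531, 3.096, 0.0]
force: [-0.4, -2.0, 2.9]
width: 0.39
```

```bash
python3 -m creep '[[[0,0,-0.04,0,0,0,-0.22],[0,0,-0.08,0,0,0,-0.22]]]'
```

```text
clock: 17.5
position: [0.5507, 0.2409, 0.1716]
ee_rot: [0.531, 3.096, 0.0]
force: [-1.2, -2.4, 1.7]
width: 0.392
```

```bash
python3 -m creep '[[[0,0,-0.04,0,0,0,-0.22],[0,0,-0.04,0,0,0,-0.22]]]'
```

```text
clock: 17.7
position: [0.5506, 0.2409, 0.1712]
ee_rot: [-0.531, -3.096, -0.0]
force: [-1.2, -1.5, 1.9]
width: 0.387
```

```bash
python3 -m creep '[[[-0.03,-0.1,0,0,0,0,-0.22],[-0.03,-0.1,-0.03,0,0,0,-0.22],[-0.03,-0.1,-0.06,0,0,0,-0.22]]]'
python3 - <<'E'
from h import *
o=arm.observe();print(o['clock'],o['position'],o['width'],o['force'],o['ft_torque'])
im=arm.get_image('wrist')[:,:,::-1]; cv2.imwrite('pics/w11.png',im)
E
```

```text
clock: 18.0
position: [0.5504, 0.24, 0.1707]
ee_rot: [0.531, 3.096, 0.001]
force: [-0.5, -0.6, 2.7]
width: 0.391
18.0 [0.55042013 0.24002151 0.17073037] 0.39068685498000777 [-0.51187061 -0.62709271  2.69109998] [-0.1961221   0.09291839 -0.02066287]
```

View pics/w11.png

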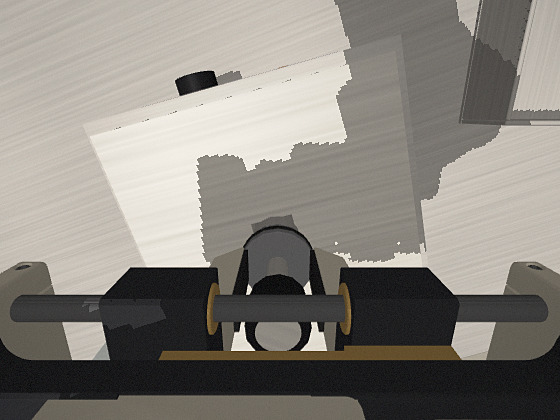

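```bash
python3 -m creep '[[[0,0,-0.03,0,0,0,-0.22],[0,0,-0.06,0,0,0,-0.22]]]'
```

```text
clock: 18.25
position: [0.5504, 0.24, 0.1701]
ee_rot: [0.531, 3.096, 0.0]
force: [0.4, -0.0, 2.7]
width: 0.391
```

```bash
python3 -m creep '[[[0,0,-0.03,0,0,0,-0.22],[0,0,-0.06,0,0,0,-0.22]]]'
```

```text
clock: 18.45
position: [0.5504, 0.2398, 0.1695]
ee_rot: [0.531, 3.096, 0.0]
force: [-1.4, -1.1, 5.8]
width: 0.386
```

```bash
python3 -m creep '[[[0,0,-0.03,0,0,0,-0.22],[0,0,-0.05,0,0,0,-0.22]]]'
```

```text
clock: 18.65
position: [0.5504, 0.2398, 0.1694]
ee_rot: [0.531, 3.096, 0.0]
force: [-2.4, -0.7, 9.4]
width: 0.391
```

The collar is on the rim: force jumped from 2.7 to 9.4 N at TCP z = 0.169 (expected 0.169). Backing off, opening and retreating.

```bash
python3 -m creep '[[[0,0,0.05,0,0,0,-0.22],[0,0,0.15,0,0,0,-0.22],[0,0,0.2,0,0,0,0],[0,0,0.2,0,0,0,0.3],[0,0,0.2,0,0,0,0.6]]]'
python3 -m creep '[[[0,0,0.2,0,0,0,0.6],[0,0,0.2,0,0,0,0.6],[0,0,0.2,0,0,0,0.6],[0,0,0.2,0,0,0,0.6]]]'
python3 - <<'E'
from h import *
o=arm.observe();print(o['clock'],o['position'],o['width'],o['force'],o['ft_torque'])
im=arm.get_image('wrist')[:,:,::-1]; cv2.imwrite('pics/w12.png',im)
E
```

```text
clock: 19.15
position: [0.5502, 0.2398, 0.1707]
ee_rot: [-0.531, -3.096, 0.0]
force: [-0.4, 0.3, 0.5]
width: 0.601
clock: 19.55
position: [0.5504, 0.2399, 0.1729]
ee_rot: [0.531, 3.096, 0.0]
force: [0.2, -0.4, 0.7]
width: 0.802
19.55 [0.5503569  0.23985176 0.17294136] 0.8016542969680358 [ 0.17044893 -0.35962264  0.7397698 ] [ 0.02222192  0.0103749  -0.00312566]
```

View pics/w12.png

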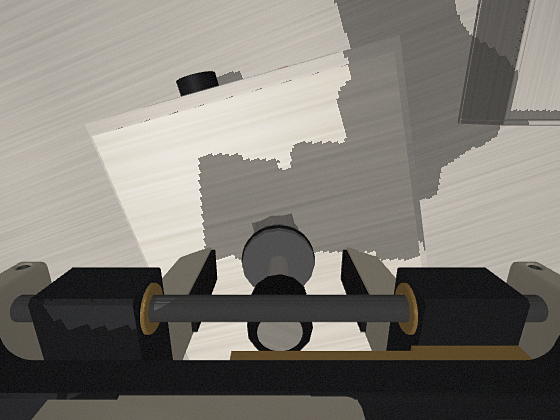

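Fingers are clear of the probe, whose head is at (279,330) with fingers at 215 and 342. Retreating straight up, then away for a clear view.

```bash
python3 -m creep '[[[0,0,1,0,0,0,0.8],[0,0,3,0,0,0,0.8],[0,0,6,0,0,0,0.8],[0,0,9,0,0,0,0.8],[0,0,12,0,0,0,0.8]]]'
python3 -m creep '[[[-2,-4,1,0,0,0,0.8],[-4,-8,1,0,0,0,0.8],[-6,-12,1,0,0,0,0.8],[-8,-15,1,0,0,0,0.8],[-8,-15,1,0,0,0,0.8]]]'
python3 - <<'E'
from h import *
o=arm.observe();print(o['clock'],o['position'],o['width'],o['force'])
s=arm.get_image('scene')[:,:,::-1];t=arm.get_image('top')[:,:,::-1];w=arm.get_image('wrist')[:,:,::-1]
cv2.imwrite('pics/s13.png',s);cv2.imwrite('pics/t13.png',t);cv2.imwrite('pics/w13.png',w)
c=cv2.resize(s[210:270,290:350],(600,600),interpolation=cv2.INTER_CUBIC);cv2.imwrite('pics/s13z.png',c)
E
```

```text
clock: 20.1
position: [0.5503, 0.2397, 0.295]
ee_rot: [0.532, 3.096, 0.0]
force: [0.5, 0.5, -0.4]
width: 0.897
clock: 20.6
position: [0.4684, 0.0851, 0.3041]
ee_rot: [-0.541, -3.095, -0.001]
force: [0.2, -0.2, 1.1]
width: 0.898
20.6 [0.46840978 0.08505146 0.30410441] 0.8977500205080038 [ 0.21546871 -0.18478281  1.06599778]
```

View pics/s13z.png

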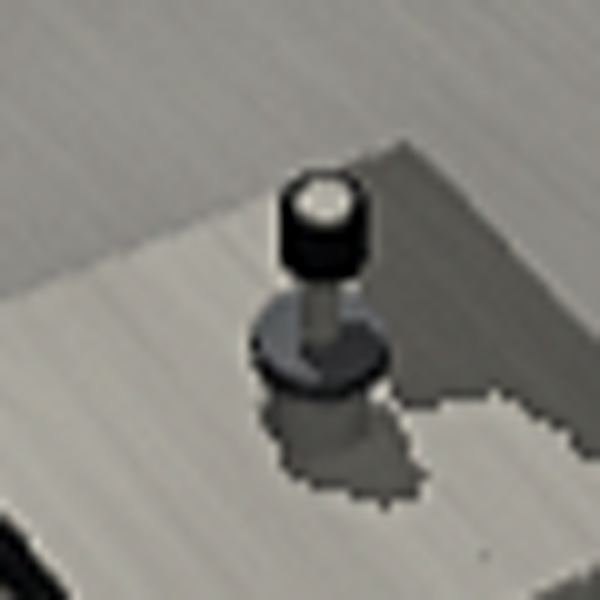

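View pics/w13.png

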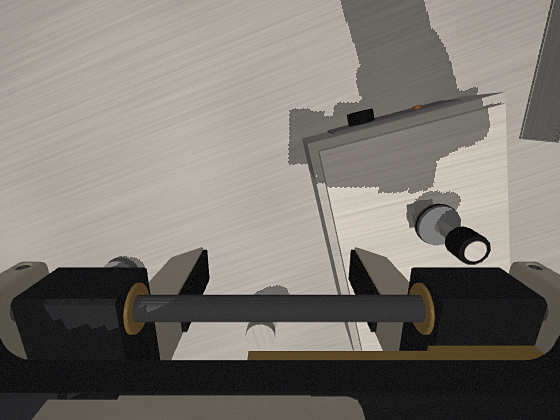

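View pics/t13.png

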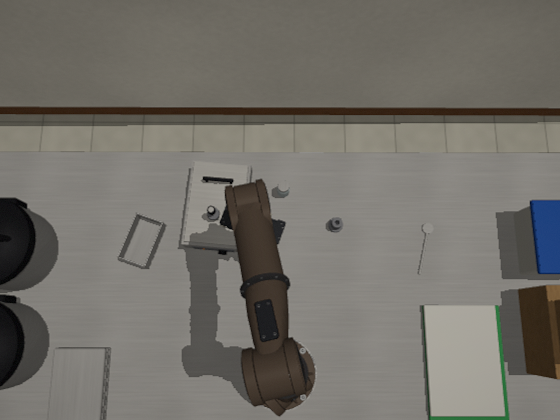

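Scene view: the head cap is at (321.8,229.7) and the collar sits on the tube with no visible gap. In the top view the jar, pan and spoon are where they started. I'll do one numeric check of the head height.

```bash
python3 - <<'E'
from h import *
np.set_printoptions(precision=4,suppress=True)
t=cv2.imread('pics/t13.png');t0=cv2.imread('pics/top0.png')
z=t[200:224,200:228];g=z.mean(2);
m=(g>120).astype(np.uint8)
cv2.imwrite('pics/t13z.png',np.hstack([cv2.resize(t[196:226,196:236],None,fx=10,fy=10,interpolation=cv2.INTER_CUBIC)]))
# scene vertical check: rays to the axis through the well
sc=cv2.imread('pics/s13.png')
for nm,p,z in [('cap at .209',(321.8,229.7),.209),('cap at .212',(321.8,229.7),.212)]: print(nm,plane('scene',p,z))
print('well earlier scene',plane('scene',(321.4,245.1),.14))
o=arm.observe();T=wristT(o);print(o['position'])
w=ray('wrist',(474,250),T);s=ray('scene',(321.8,229.7));print('tri wrist/scene',tri([w,s]))
for r in [(90,130,230,270),(225,300,125,160)]:
  pass
def d(a,x0,x1,y0,y1): return cv2.absdiff(t,t0)[y0:y1,x0:x1].mean()
print('diff jar,pan,spoon',d(0,270,292,180,200),d(0,115,170,210,272),d(0,412,440,220,280))
E
```

```text
cap at .209 [0.5535 0.2404 0.209 ]
cap at .212 [0.5555 0.2429 0.212 ]
well earlier scene [0.5519 0.2397 0.14  ]
[0.4707 0.0905 0.3037]
tri wrist/scene [0.5527 0.2394 0.2079]
diff jar,pan,spoon 5.340151515151515 5.3521016617790815 5.654960317460318
```

View pics/t13z.png

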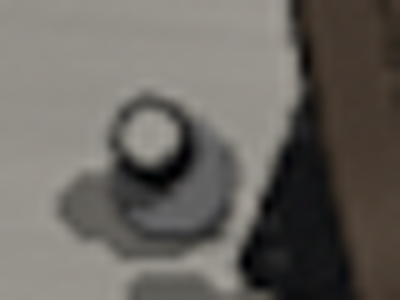

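```bash
python3 -m creep '[[[0,0,0,0,0,0,0.8],[0,0,0,0,0,0,0.8],[0,0,0,0,0,0,0.8]]]'
python3 -c "
from cell import arm
print(arm.sign_off())"
```

```text
clock: 21.05
position: [0.4706, 0.0905, 0.3027]
ee_rot: [-0.53, -3.096, 0.001]
force: [0.0, 0.8, 0.9]
width: 0.902
the job is handed in; nothing more can be done
None
```

The probe is standing on the bottom of the thermowell with its collar down on the rim, and I handed the job in at about 21 s.

- **Insertion:** I gripped the probe by its head and lined it up over the bore with the wrist camera. I lowered it in small steps until I felt the bottom, about 83 mm below the rim. Contact there was rigid, at about 9 N net.
- **Collar:** After I let go of the head, the probe leaned about 2–3 mm within the bore clearance. I pushed the collar down with the open fingertips at about 3–4 N. It met the rim at a tool height of 0.169 m, where I expected it, and the force rose to 9.4 N.
- **Side contact:** During the slide a finger touched the head with about 2 N sideways, and I moved the gripper to clear it.

**Last checks:**
- **Head height:** The top of the head triangulated at 0.208 m, against 0.209 m expected for a probe standing on the bottom.
- **Collar on rim:** The scene picture shows no gap. At that resolution a sub-millimetre tilt from the lean would not show, so flushness rests mainly on the force I felt.
- **Jar, pan and spoon:** They look unmoved in the top view.
- **Gripper:** It is clear of everything.

No check failed.

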